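# Hang a wet grater over the drip tray

### The arm

A 6-joint arm with a two-finger parallel gripper is mounted at the origin on a cart in front of the work surface, level with it; the furniture and walls round the work are solid. World frame = base frame: x ahead of the robot, y to its left, z up, the work surface at z = 0. Lengths are in m, angles in rad, forces in N, time in s.
With the tool pointing down it reaches from about 0.35 to 0.95 m from the base axis. Payload 17.4 kg.
Tool frame: the origin (TCP) lies between the finger pads; the fingertips stand bot.nose_length ahead of it and the grasp point (between the pads) lies 6 mm ahead of it (bot.nose_length is the distance from the TCP to the fingertips, in m); z points along the fingers, y is the line along which they close (so a half turn about z gives the same grasp; the last joint's range is limited). The gripper opens to 93 mm and grips with 3 to 60 N. Pads are 15 mm wide; open, the fingers measure 128 mm over their backs; the gripper's body (75 mm by 188 mm) begins 65 mm behind the grasp point.
Start: joints at [1.177, 0.116, 1.442, -0, 1.584, -0.038], TCP at [0.235, 0.633, 0.244] pointing down, gripper open.
Joint ranges: [-2.83, 2.83], [-0.83, 2.19], [0.07, 2.5], [-1.14, 4.28], [0.01, 3], [-2.97, 2.97]. Speed limits (rad/s): [1.89, 1.89, 2.22, 3.14, 3.14, 3.14].

### API

Orientations are given as a 3x3 rotation matrix whose columns are the frame's x, y, z axes.
In Python, from cell import state, imaging, workorder, bot gives the robot as it stands.
- The arm moves only by the tool play_rows, never from a script. Its arguments are lists of equal length, an entry for each row: "dp": the shift along the tool's x, y, z each as a share of 200 mm, from -1 to 1, a list of three; "spin": the turn about the tool's z as a share of 90 degrees, from -1 to 1. In form: {"dp": [[x, y, z], ...], "spin": [spin, ...]}. A call has exactly 8 rows; each row is the pose to reach, as a shift and turn from the pose commanded when the call began, along the tool's axes at that moment; what a row does not reach only later rows make up. A row lasts 1/8 s, in which the tool goes at most 62.5 mm and 10.7 degrees, less where a joint would pass 70% of its speed; a pose out of reach is approached as far as the arm can. A call with a number of a shift or a turn outside -1 to 1 is refused whole. A call with a gripper value outside its range is refused whole. "jaw" is the closure, from -1 (fully open) to 1 (shut), so that 0 is half open, set as the call begins (left out, the last holds). The fingers move at their own pace and stop on an object; "force" is the grip in N (left out, the last holds). Time passes only in rows, so rows that repeat a pose let the fingers close, or fill a call up. It gives the time, the measured TCP pose, the force, the opening and the grip force at its end, in the units of the state.
- state(): the state, without advancing time (a new reading comes with each control period).
- imaging.capture(name): name is "side" or "top" or "wrist"; returns (picture, depth): 384x512x3 uint8, blue, green, red; 384x512 float32, m along the optical axis (not along the pixel's ray), 0 where there is no reading.
- imaging.get_calibration(name): a dict with "camera_matrix" (3x3 intrinsics, pixels), "extrinsics" (4x4, takes a point from world to camera coordinates). Camera axes: x right, y up, looking along -z (the intrinsics and any distortion apply to the point x, -y, -z); pixel columns grow to the right and rows downward; lengths in m; the calibration is good to about 2 mm. A picture is of the moment at which its call begins: read the wrist's pose just before it. get_calibration takes no time and is no camera call; for the wrist camera it gives the pose at the moment of the call.
- workorder.job_done(): hands the job in; it is judged then, once.
Trained networks look in the newest picture that a camera, given by its name, has taken for a name from the list of things; names that differ only in an ending like _2 or _b are one class to them, and where a whole thing is asked for, a point or a joint stands for the part that bears it (a point fixed in the world has none). Each returns a list of dicts, best first, with "score" (0 to 1); they miss things now and then, are a little off and sometimes report something else, mostly with a low value. They report only what shows in the picture. A call takes as long as a camera call.
- imaging.boxes_of(camera, query): "centre" ([column, row] in pixels, amid what is visible of it).
The state is a dict: "clock": time; "qpos": joint angles; "qd": joint speeds; "effort": joint torques, N m; "tcp_pos": TCP position; "ee_rot": TCP orientation; "wrist_force": force on the tool from outside, world axes, zero at the start; "ft_torque": the same for the moment, N m; "grip_width": finger opening in m; "finger_force": force on a finger pad.
Only numpy, scipy, OpenCV 4.12 (cv2) and the standard library are available. Lean on these libraries where they do the work, as an engineer would, in place of code of your own. Each camera call takes 0.05 s, during which the arm holds its last target. There are 200 camera calls.

### The job

Before the wet grater is moved, slide the drip tray along its channel until it drops fully into the recess in the rack's base, and swing the folded hook above it all the way down until its arm is level. Then move the grater over to that hook so that it hangs free above the tray, and finally fold the other, now empty hook up flat against the back board. Do not drop the grater, and leave the yoghurt, the tomato and the garlic bulb where they stand.

Things in the scene. Friction and masses are not known exactly. Their poses are not given: they have to be found in the camera images.
- rack: Oak drying rack, fixed. Origin: front face of its back board (plane x=0), at worktop level, midway between the hooks; x into the board, away from the robot, y left, z up. Board 18 mm thick, y -125..141 mm, top edge z=205. Base 14 mm thick, x -106..0, y -245..141. Its right part is a channel 88 mm wide (x -94..-6) along y between rails (tops z=22), floor z=14, open at the right end.
- recess (a point): Centre of the floor of the recess in the rack's channel, straight below the drip hook; axes as the rack. 88 mm (x) by 109 mm (y); its floor (z=8.5) is 5.5 mm below the channel floor.
- tray_center (a point): Centre, half-way up, of the loose metal drip tray: open box 84 (x) by 104 (y) by 16 mm high, 3 mm walls, about 0.25 kg. Starts flat in the channel 67 to 86 mm right (rack -y) of the recess; slides with 1 to 3 N. Seated, its centre is 8 mm above the recess floor with about 2 mm play all round.
- drip_hook (a joint): Right-hand hook (rack y=-90 mm): 0 = folded, steel arm upright, flat on the board; 1.57 = down, arm level, pointing at the robot, on its stop. Starts 0 to 0.1. Stiff friction hinge (0.09 N m) that stays where it is left. Hinge axis: along rack y at x=0, z=155 mm, in the arm's upper face; a lowered arm fills z 146..155 and sticks out 76 mm, 14 mm wide, nose 18 mm wide.
- store_hook (a joint): Left-hand hook (rack y=+90 mm), same make and values as the drip hook; starts down (1.57) and carries the grater. Its arm's end is a round nose (r 4.5 mm) that a fingertip leaning forward can lift from in front and below, round the hinge axis.
- drip_hook_lip (a point): Top of the drip hook's lip, moves with the hook. The lip is at the arm's end, 68 to 76 mm from the hinge axis, 14 mm wide, and stands 11 mm off the arm's upper face. Folded, it points back over the board, its underside 18 mm above the board's top edge, so that a fingertip fits behind it to push it toward the robot.
- store_hook_lip (a point): Same point of the store hook's lip (lip of the same size).
- drip_seat (a point): Fixed point of the rack: middle of the drip hook's upper face when down, 44 mm in front of the board, z=155 mm; axes as the rack. The grater's bar rests here.
- store_seat (a point): Same point for the store hook.
- grater_grip (a point): Centre of the grip bar at the top of the flat grater. Black bar 12 mm thick (x; 14 at its grey inset), 84 wide (y), 36 high (z). Below it an opening 48 wide, 40 high takes the hook, then the blade; 84 wide, 154 high in all, bottom edge 136 mm below this point, 0.2 kg. Hangs facing the board with the bar's underside, 18 mm below this point, on the arm.
- grater: The whole grater; origin at the middle of its bottom edge, axes as the grip's.
- yoghurt: Pink and white yoghurt pot, 72 mm wide, 71 high, on the worktop left of the rack; origin at its foot.
- tomato: Large red tomato, 75 mm wide, 79 high, on the worktop at the left; origin at its foot.
- garlic: Garlic bulb, 53 mm wide and high, on the worktop at the left; origin at its foot.

How it is judged:
On the way, in this order (a step that is already met when the one before it is completed fails the run):
1. the drip tray lies in its recess and the drip hook is down, with the grater still on the store hook (x of tray_center in the frame of recess between -0.005 and 0.005 m and y of tray_center in the frame of recess between -0.006 and 0.006 m and z of tray_center in the frame of recess between 0.004 and 0.0105 m and angle between tray_center's own z axis and vertical below 0.03 rad and value of joint drip_hook above 1.47 rad and x of grater_grip in the frame of store_seat between -0.02 and 0.034 m and y of grater_grip in the frame of store_seat between -0.014 and 0.014 m and z of grater_grip in the frame of store_seat between 0.013 and 0.023 m and angle between grater_grip's own z axis and vertical below 0.15 rad), for 0.2 s.
2. the grater hangs on the drip hook above the seated tray (x of tray_center in the frame of recess between -0.005 and 0.005 m and y of tray_center in the frame of recess between -0.006 and 0.006 m and z of tray_center in the frame of recess between 0.004 and 0.0105 m and angle between tray_center's own z axis and vertical below 0.03 rad and value of joint drip_hook above 1.47 rad and x of grater_grip in the frame of drip_seat between -0.02 and 0.034 m and y of grater_grip in the frame of drip_seat between -0.014 and 0.014 m and z of grater_grip in the frame of drip_seat between 0.013 and 0.023 m and angle between grater_grip's own z axis and vertical below 0.15 rad), for 0.2 s.
At the end, for the whole second after the job is handed in: Tray flat in the recess (5 mm across, 6 mm along, dropped 3 mm or more); drip hook down (over 1.47 rad); grater still and upright (0.15 rad) on it, bar on the arm, within 14 mm of its middle line, between board and lip; store hook folded (under 0.08 rad) (all of step 2 and value of joint store_hook below 0.08 rad and linear speed of grater below 0.03 m/s); the robot touches nothing.
It fails at once if the grater was dropped (z of grater_grip in the frame of rack below 0.14 m).
It fails at once if the grater was knocked or tipped over by more than 35 degrees (angle between grater_grip's own z axis and vertical above 0.6 rad).
It fails at once if a bystander (yoghurt, tomato, garlic) was moved by more than 25 mm (distance of any of yoghurt, tomato, garlic from where it was at the start of the episode above 0.025 m).
It also fails if it takes over 72 s, if anything falls off the work surface, if the arm or the gripper's body presses on something with over 40 N, if the wrist force passes 120 N, or if a joint passes its speed limit or range.

## Working session

There is one attempt and no reset: what is moved stays moved. The work goes in short steps, Python scripts to look and compute and a tool call to move; the robot and the scene stay as the last step left them, time stands still between calls to the robot, and variables do not carry over. Pictures are saved under pics/ and viewed, at most 10 in all, crops included, and the job is handed in when it is done.

Besides the shell and the picture viewer there is one more tool, called after ">>>" as name([rows], argument=value, ...), one row to a line, values as JSON. play_rows: Moves the arm, as the interface text tells. Shift numbers are shares of 200 mm and turn numbers shares of 90 degrees, none past 1 either way. Its arguments: {"type":"object","properties":{"dp":{"type":"array"},"spin":{"type":"array"},"jaw":{"type":"number"},"force":{"type":"number"}},"required":["dp","spin"]}

```bash
ls; mkdir -p pics; cat > h.py <<'E'
import numpy as np, cv2
from cell import state, imaging, workorder, bot
def cap(n):
    im,d=imaging.capture(n); c=imaging.get_calibration(n); return im,d,c
def proj(c,P):
    P=np.atleast_2d(P); q=(c["extrinsics"]@np.c_[P,np.ones(len(P))].T)[:3].T*[1,-1,-1]
    u=(c["camera_matrix"]@q.T).T; return u[:,:2]/u[:,2:]
def unproj(c,uv,z):
    uv=np.atleast_2d(uv).astype(float); z=np.atleast_1d(z)
    r=(np.linalg.inv(c["camera_matrix"])@np.c_[uv,np.ones(len(uv))].T).T*z[:,None]*[1,-1,-1]
    return (np.linalg.inv(c["extrinsics"])@np.c_[r,np.ones(len(r))].T)[:3].T
def cloud(d,c):
    v,u=np.mgrid[:d.shape[0],:d.shape[1]]
    return unproj(c,np.c_[u.ravel(),v.ravel()],d.ravel()).reshape(*d.shape,3)
E
python3 - <<'E'
from h import *
np.set_printoptions(precision=4,suppress=True)
s=state();print(s["tcp_pos"],s["ee_rot"],bot.nose_length,s["grip_width"])
ims=[]
for n in ["side","top"]:
    im,d,c=cap(n);ims.append(im);np.savez(n,im=im,d=d,K=c["camera_matrix"],E=c["extrinsics"])
    print(n,c)
    for q in ["rack","tray_center","drip_hook_lip","store_hook_lip","grater_grip","yoghurt"]:
        for b in imaging.boxes_of(n,q)[:2]:
            u=b["centre"];z=d[int(u[1]),int(u[0])];print(n,q,round(b["score"],2),u,unproj(c,u,z))
for n,i in zip(["side","top"],ims): cv2.imwrite(f"pics/{n}0.png",cv2.resize(i,(800,600)))
E
```

```text
pics
[0.2351 0.6325 0.2429] [[-0.9374  0.3483 -0.0005]
 [ 0.3483  0.9374 -0.0011]
 [ 0.0001 -0.0012 -1.    ]] 0.025 0.09276978076889954
side {'camera_matrix': array([[421.6941,   0.    , 262.8306],
       [  0.    , 421.6941, 193.0225],
       [  0.    ,   0.    ,   1.    ]]), 'extrinsics': array([[-0.9738, -0.2273, -0.0049,  0.5201],
       [ 0.1514, -0.6644,  0.7318, -0.0577],
       [-0.1696,  0.7119,  0.6815, -1.2953],
       [ 0.    ,  0.    ,  0.    ,  1.    ]])}
side rack 0.67 [271.6, 182.5] [[ 0.5054 -0.0027  0.0186]]
side rack 0.55 [293.1, 155.9] [[ 0.4624 -0.1596  0.0159]]
side drip_hook_lip 0.72 [279.9, 183.5] [[0.4587 0.1031 0.1153]]
side drip_hook_lip 0.65 [277.3, 185.9] [[0.458  0.1462 0.1439]]
side grater_grip 0.87 [276.8, 179.9] [[0.4602 0.1442 0.1639]]
side yoghurt 0.76 [277.0, 251.5] [[0.4227 0.3136 0.0682]]
top {'camera_matrix': array([[420.4861,   0.    , 259.2175],
       [  0.    , 420.4861, 189.512 ],
       [  0.    ,   0.    ,   1.    ]]), 'extrinsics': array([[ 0.0216, -0.9996, -0.0157,  0.1798],
       [ 0.9942,  0.0198,  0.1059, -0.4947],
       [-0.1056, -0.0179,  0.9943, -1.3369],
       [ 0.    ,  0.    ,  0.    ,  1.    ]])}
top rack 0.8 [319.8, 192.6] [[ 0.4864 -0.0082  0.0111]]
top tray_center 0.76 [366.6, 198.6] [[ 0.4692 -0.1591  0.018 ]]
top store_hook_lip 0.57 [290.1, 189.6] [[0.4789 0.0971 0.1549]]
top grater_grip 0.77 [284.8, 197.0] [[0.4543 0.1135 0.1824]]
top yoghurt 0.86 [226.3, 205.8] [[0.433  0.2915 0.0695]]
```

View pics/side0.png

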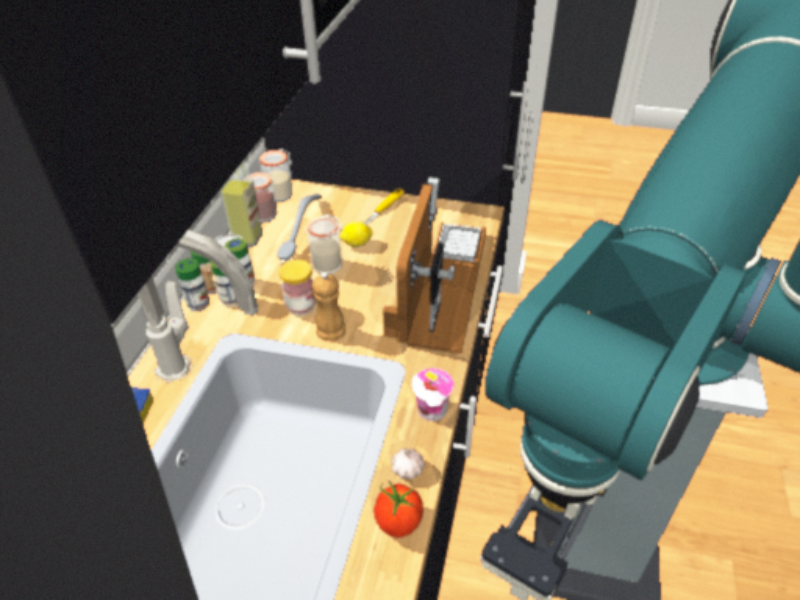

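View pics/top0.png

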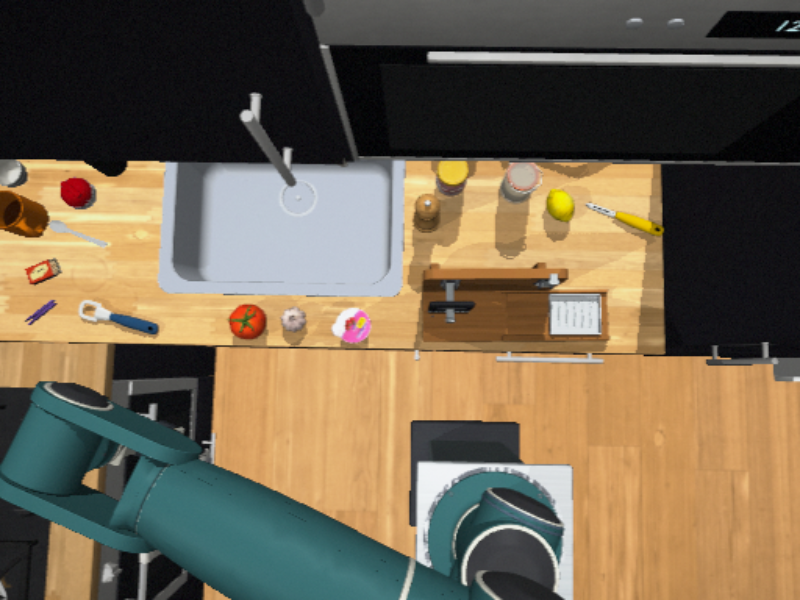

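```bash
python3 - <<'E'
from h import *
np.set_printoptions(precision=4,suppress=True)
f=np.load("top.npz");c=dict(camera_matrix=f["K"],extrinsics=f["E"]);P=cloud(f["d"],c)
m=(f["d"]>0)&(P[...,0]>.38)&(P[...,0]<.6)&(P[...,1]<.2)&(P[...,1]>-.3)
def rect(lo,hi,m=m,n=""):
    Q=P[m&(P[...,2]>lo)&(P[...,2]<hi)]
    r=cv2.minAreaRect((Q[:,:2]*1000).astype(np.float32)); print(n,len(Q),Q[:,2].mean(),r,Q.min(0),Q.max(0)); return Q
Q=rect(.198,.21,n="boardtop"); 
Q=rect(.163,.196,n="grip"); Q=rect(.215,.25,n="hook up")
print("base"); Q=rect(.008,.019,n="base")
Q=P[m&(P[...,2]>.198)&(P[...,2]<.21)];b=np.arange(-.15,.17,.03)
for a in b:
    k=Q[(Q[:,1]>a)&(Q[:,1]<a+.03)]
    if len(k):print(round(a,3),k[:,0].min(),k[:,0].max(),len(k))
s=state();print(s["tcp_pos"])
E
```

```text
boardtop 576 0.20414783382939206 ((511.1332092285156, 20.95477294921875), (29.77668571472168, 255.38525390625), 1.0294653177261353) [ 0.4979 -0.1065  0.198 ] [0.5281 0.1488 0.2099]
grip 287 0.1839853352428852 ((481.1850891113281, 21.45501708984375), (91.2757339477539, 263.2636413574219), 2.1316335201263428) [ 0.4326 -0.1091  0.1635] [0.529  0.1544 0.1959]
hook up 44 0.22934755794377557 ((505.8921203613281, -74.25541687011719), (18.142704010009766, 16.369192123413086), 4.221442699432373) [ 0.4966 -0.0828  0.2179] [ 0.5155 -0.0664  0.2356]
base
base 2520 0.013680765050274808 ((491.9718017578125, -66.97572326660156), (204.78530883789062, 455.36932373046875), 1.7401131391525269) [ 0.3859 -0.2977  0.008 ] [0.59   0.1627 0.019 ]
-0.12 0.5126286153559567 0.5280910996555305 29
-0.09 0.4978808227016951 0.527883924607359 51
-0.06 0.5104191404867646 0.5270913542313812 66
-0.03 0.5092346585313969 0.5264795415851896 72
0.0 0.5083846001133633 0.525579657645543 70
0.03 0.5076041199205642 0.5254449951784272 72
0.06 0.5068581380059505 0.5247518165363971 77
0.09 0.5059043167277741 0.52425478324326 68
0.12 0.505442580896194 0.523758151142077 71
[0.2351 0.6327 0.2437]
```

>>> play_rows([
  [0, -0.1, -0.15],
  [0, -0.3, -0.3],
  [0, -0.6, -0.3],
  [0, -0.9, -0.3],
  [0, -1, -0.3],
  [0, -1, -0.3],
  [0, -1, -0.3],
  [0, -1, -0.3],
], spin=[0, 0, 0, 0, 0, 0, 0, 0])

```text
clock: 1.7
tcp_pos: [0.1657, 0.4459, 0.3032]
ee_rot: [[-0.937, 0.348, -0.0], [0.348, 0.937, -0.001], [0.0, -0.001, -1.0]]
wrist_force: [-0.4, -0.2, -0.1]
grip_width: 0.093
finger_force: 0.0
```

>>> play_rows([
  [-0.2, -0.1, -0.1],
  [-0.4, -0.25, -0.2],
  [-0.6, -0.4, -0.3],
  [-0.8, -0.6, -0.4],
  [-1, -0.75, -0.5],
  [-1, -0.87, -0.58],
  [-1, -0.87, -0.58],
  [-1, -0.87, -0.58],
], spin=[0, 0, 0, 0, 0, 0, 0, 0])

```text
clock: 2.7
tcp_pos: [0.2927, 0.2131, 0.4189]
ee_rot: [[-0.937, 0.348, -0.001], [0.348, 0.937, -0.0], [0.001, -0.001, -1.0]]
wrist_force: [-0.2, -0.4, -0.2]
grip_width: 0.0932
finger_force: 0.0
```

>>> play_rows([
  [-0.2, -0.17, 0],
  [-0.4, -0.35, 0],
  [-0.6, -0.52, 0],
  [-0.8, -0.7, 0],
  [-1, -0.87, 0],
  [-1, -0.87, 0],
  [-1, -0.87, 0],
  [-1, -0.87, 0],
], spin=[-0.08, -0.16, -0.244, -0.244, -0.244, -0.244, -0.244, -0.244])

```text
clock: 3.7
tcp_pos: [0.4191, -0.0191, 0.4196]
ee_rot: [[-1.0, -0.03, 0.0], [-0.03, 1.0, 0.0], [-0.0, 0.0, -1.0]]
wrist_force: [-0.2, 0.3, -0.3]
grip_width: 0.0929
finger_force: 0.0
```

```bash
python3 - <<'E'
from h import *
np.set_printoptions(precision=4,suppress=True)
s=state();print(s["tcp_pos"],s["ee_rot"],s["clock"])
im,d,c=cap("wrist");np.savez("w",im=im,d=d,K=c["camera_matrix"],E=c["extrinsics"]);print(c)
cv2.imwrite("pics/w0.png",cv2.resize(im,(800,600)))
for q in ["tray_center","drip_hook_lip","store_hook_lip","grater_grip"]:
    for b in imaging.boxes_of("wrist",q)[:2]:
        u=b["centre"];z=d[int(u[1]),int(u[0])];print(q,round(b["score"],2),u,unproj(c,u,z))
P=cloud(d,c);m=(d>0)
Q=P[m&(abs(P[...,2]-.205)<.006)&(P[...,0]>.48)]
print(Q.min(0),Q.max(0),len(Q))
for a in np.arange(-.13,.17,.03):
    k=Q[(Q[:,1]>a)&(Q[:,1]<a+.03)]
    if len(k)>5:print(round(a,3),np.percentile(k[:,0],[2,98]),len(k))
E
```

```text
[ 0.4191 -0.0191  0.4196] [[-0.9996 -0.0295  0.    ]
 [-0.0295  0.9996  0.0001]
 [-0.      0.0001 -1.    ]] 3.7
{'camera_matrix': array([[308.8972,   0.    , 256.9719],
       [  0.    , 308.8972, 186.789 ],
       [  0.    ,   0.    ,   1.    ]]), 'extrinsics': array([[-0.0283,  0.9996, -0.0014,  0.0332],
       [-0.9626, -0.0276, -0.2696,  0.4809],
       [-0.2695, -0.0063,  0.963 , -0.4467],
       [ 0.    ,  0.    ,  0.    ,  1.    ]])}
tray_center 0.58 [175.5, 164.6] [[ 0.4588 -0.1666  0.0152]]
drip_hook_lip 0.82 [210.5, 233.8] [[ 0.4948 -0.0731  0.228 ]]
store_hook_lip 0.81 [343.8, 187.1] [[0.4541 0.0983 0.1541]]
store_hook_lip 0.44 [501.5, 164.1] [[0.4377 0.4022 0.0344]]
grater_grip 0.79 [335.1, 187.3] [[0.4937 0.1248 0.0118]]
[ 0.495  -0.1061  0.199 ] [0.5284 0.1463 0.2104] 2024
-0.13 [0.5094 0.5274] 48
-0.1 [0.4955 0.5271] 192
-0.07 [0.5083 0.5261] 353
-0.04 [0.5074 0.5253] 352
-0.01 [0.5068 0.5245] 349
0.02 [0.506  0.5237] 341
0.05 [0.5053 0.5226] 339
0.08 [0.5047 0.5225] 13
0.11 [0.5038 0.5063] 12
0.14 [0.5038 0.5133] 25
```

View pics/w0.png

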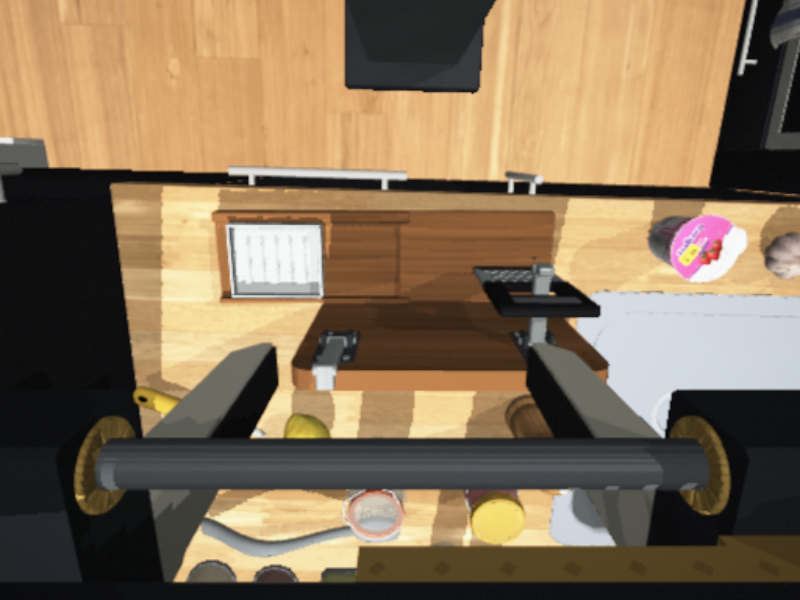

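```bash
python3 - <<'E'
from h import *
np.set_printoptions(precision=4,suppress=True)
psi=.026;ox,oy=.5065,.016
for n in ["w","top"]:
    f=np.load(n+".npz");c=dict(camera_matrix=f["K"],extrinsics=f["E"]);P=cloud(f["d"],c)
    W=P-[ox,oy,0];R=np.stack([W[...,0]*np.cos(psi)+W[...,1]*np.sin(psi),-W[...,0]*np.sin(psi)+W[...,1]*np.cos(psi),W[...,2]],-1)
    x,y,z=R[...,0],R[...,1],R[...,2]
    def e(name,m):
        Q=R[m&(f["d"]>0)]
        if len(Q): print(n,name,len(Q),np.percentile(Q,[1,50,99],axis=0).round(4).tolist())
    e("hookup",(abs(x)<.03)&(y<-.05)&(y>-.13)&(z>.216)&(z<.25))
    e("hookup shaft",(x<-.005)&(x>-.03)&(y<-.05)&(y>-.13)&(z>.17)&(z<.21))
    e("bar",(x>-.075)&(x<-.01)&(y<.15)&(y>.03)&(z>.172)&(z<.2))
    e("lip",(x>-.09)&(x<-.055)&(y<.12)&(y>.06)&(z>.145)&(z<.172))
    e("tray rim",(x>-.12)&(x<.01)&(y<-.09)&(y>-.26)&(z>.025)&(z<.04))
    e("rails",(x>-.12)&(x<.02)&(y<-.06)&(y>-.3)&(z>.0185)&(z<.0245))
    e("chan",(x>-.12)&(x<.02)&(y<.2)&(y>-.3)&(z>.011)&(z<.017))
    e("recess",(x>-.09)&(x<-.02)&(y<-.0)&(y>-.13)&(z>.003)&(z<.0105))
    e("board",(x>-.005)&(x<.025)&(z>.2)&(z<.21))
f=np.load("w.npz");cv2.imwrite("pics/w1.png",cv2.resize(f["im"][120:260,120:400],(800,400),interpolation=cv2.INTER_CUBIC))
E
```

```text
w hookup 259 [[-0.015, -0.1015, 0.2169], [-0.009, -0.0928, 0.2293], [0.0033, -0.0844, 0.2314]]
w hookup shaft 121 [[-0.0134, -0.0997, 0.1715], [-0.0116, -0.0919, 0.1924], [-0.0058, -0.0864, 0.2095]]
w bar 779 [[-0.0515, 0.0433, 0.1725], [-0.0475, 0.0823, 0.1883], [-0.0399, 0.1236, 0.1912]]
w lip 204 [[-0.0758, 0.0775, 0.1464], [-0.0697, 0.0845, 0.1542], [-0.0557, 0.0936, 0.1657]]
w tray rim 473 [[-0.0931, -0.2303, 0.025], [-0.0436, -0.1702, 0.0286], [0.0004, -0.0938, 0.0363]]
w rails 1312 [[-0.1059, -0.2452, 0.0186], [-0.0956, -0.1606, 0.0213], [-0.0001, -0.0621, 0.0242]]
w chan 6571 [[-0.1052, -0.2456, 0.0112], [-0.0593, 0.0005, 0.0134], [-0.0008, 0.1327, 0.0169]]
w recess 1834 [[-0.0887, -0.1267, 0.0054], [-0.0559, -0.0836, 0.0076], [-0.0203, -0.0404, 0.0098]]
w board 1923 [[-0.0001, -0.1182, 0.2003], [0.0083, -0.0182, 0.2039], [0.0179, 0.1244, 0.2057]]
top hookup 44 [[-0.0121, -0.0985, 0.2183], [-0.0046, -0.0903, 0.2304], [0.0063, -0.0824, 0.2351]]
top hookup shaft 6 [[-0.0108, -0.086, 0.1747], [-0.0077, -0.0848, 0.1926], [-0.0053, -0.0846, 0.2094]]
top bar 136 [[-0.0496, 0.0472, 0.1757], [-0.0446, 0.0871, 0.1888], [-0.0383, 0.127, 0.1939]]
top lip 39 [[-0.0736, 0.0798, 0.1499], [-0.065, 0.0884, 0.155], [-0.056, 0.0972, 0.1689]]
top tray rim 150 [[-0.1019, -0.2358, 0.0252], [-0.0555, -0.1759, 0.0281], [0.0018, -0.0959, 0.0346]]
top rails 466 [[-0.102, -0.2428, 0.0185], [-0.058, -0.1725, 0.0208], [0.0025, -0.0663, 0.0243]]
top chan 1592 [[-0.1034, -0.2442, 0.0111], [-0.0543, -0.0036, 0.014], [0.0012, 0.1362, 0.0169]]
top recess 461 [[-0.0877, -0.1255, 0.0033], [-0.0551, -0.0797, 0.0078], [-0.0218, -0.0061, 0.0103]]
top board 554 [[0.002, -0.376, 0.2002], [0.0109, 0.0108, 0.2045], [0.0199, 0.1269, 0.2094]]
```

View pics/w1.png

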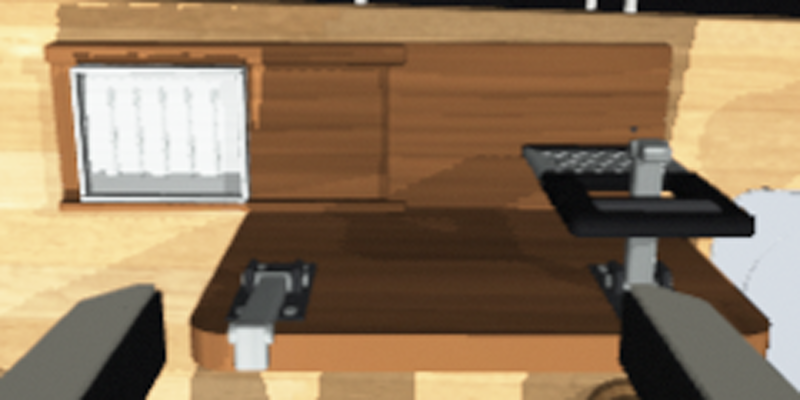

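>>> play_rows([
  [-0.04, -0.3, 0],
  [-0.08, -0.55, 0.05],
  [-0.16, -0.8, 0.2],
  [-0.16, -1, 0.4],
  [-0.16, -1, 0.6],
  [-0.16, -1, 0.8],
  [-0.16, -1, 0.8],
  [-0.16, -1, 0.8],
], spin=[0, 0, 0, 0, 0, 0, 0, 0], jaw=1, force=25)

```text
clock: 4.95
tcp_pos: [0.4571, -0.2193, 0.2616]
ee_rot: [[-1.0, -0.028, 0.002], [-0.028, 1.0, -0.001], [-0.002, -0.001, -1.0]]
wrist_force: [0.5, -1.0, 0.9]
grip_width: 0.0176
finger_force: 0.0
```

>>> play_rows([
  [0, -0.14, 0.2],
  [0, -0.14, 0.4],
  [0, -0.14, 0.6],
  [0, -0.14, 0.8],
  [0, -0.14, 0.95],
  [0, -0.14, 1.0],
  [0, -0.14, 1.0],
  [0, -0.14, 1.0],
], spin=[0, 0, 0, 0, 0, 0, 0, 0])

```text
clock: 5.95
tcp_pos: [0.4583, -0.2478, 0.0615]
ee_rot: [[-1.0, -0.028, 0.002], [-0.028, 1.0, -0.001], [-0.002, -0.001, -1.0]]
wrist_force: [0.1, 0.3, -0.8]
grip_width: 0.0002
finger_force: 0.0
```

```bash
python3 - <<'E'
from h import *
im,d,c=cap("wrist");cv2.imwrite("pics/w2.png",im)
E
```

```text
(no output)
```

View pics/w2.png

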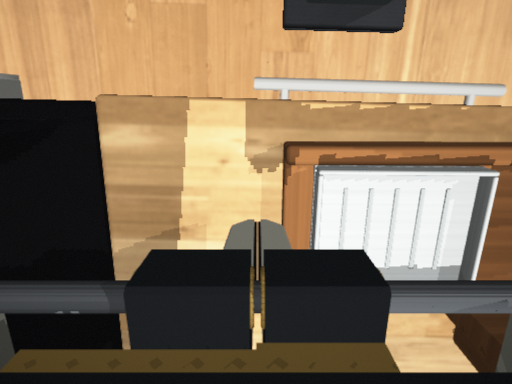

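>>> play_rows([
  [0, 0, 0.05],
  [0, 0, 0.095],
  [0, 0, 0.095],
  [0, 0.08, 0.095],
  [0, 0.16, 0.095],
  [0, 0.24, 0.095],
  [0, 0.32, 0.095],
  [0, 0.35, 0.095],
], spin=[0, 0, 0, 0, 0, 0, 0, 0])

```text
clock: 7.0
tcp_pos: [0.4555, -0.1761, 0.0408]
ee_rot: [[-1.0, -0.029, 0.0], [-0.029, 1.0, -0.0], [-0.0, -0.0, -1.0]]
wrist_force: [0.2, -0.8, -0.7]
grip_width: 0.0002
finger_force: 0.4
```

```bash
python3 - <<'E'
from h import *
im,d,c=cap("wrist");cv2.imwrite("pics/w3.png",im)
s=state();print(s["tcp_pos"],s["wrist_force"])
E
```

```text
[ 0.45552281 -0.17604573  0.04071032] [-3.86665876e-04 -5.63486541e-01  9.83259748e-01]
```

View pics/w3.png

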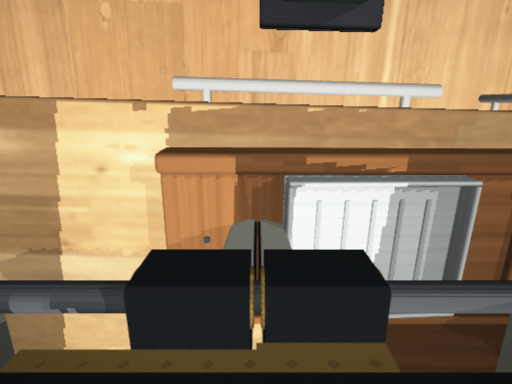

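>>> play_rows([
  [0, 0.03, 0],
  [0, 0.06, 0],
  [0, 0.085, 0],
  [0, 0.105, 0],
  [0, 0.125, 0],
  [0, 0.14, 0],
  [0, 0.15, 0],
  [0, 0.15, 0],
], spin=[0, 0, 0, 0, 0, 0, 0, 0])

```text
clock: 8.05
tcp_pos: [0.4547, -0.1472, 0.0407]
ee_rot: [[-1.0, -0.028, 0.0], [-0.028, 1.0, 0.0], [-0.0, 0.0, -1.0]]
wrist_force: [0.5, 0.1, 0.4]
grip_width: 0.0004
finger_force: 0.0
```

```bash
cat > tray.py <<'E'
from h import *
np.set_printoptions(precision=4,suppress=True)
psi=.026;ox,oy=.507,.014
s=state();print(s["tcp_pos"],s["wrist_force"])
for n in ["top","wrist"]:
    im,d,c=cap(n);P=cloud(d,c)
    W=P-[ox,oy,0];R=np.stack([W[...,0]*np.cos(psi)+W[...,1]*np.sin(psi),-W[...,0]*np.sin(psi)+W[...,1]*np.cos(psi),W[...,2]],-1)
    x,y,z=R[...,0],R[...,1],R[...,2];g=d>0
    m=g&(x>-.07)&(x<-.055)&(y>-.2)&(y<0)&(z<.05)
    b=np.round(y[m]/.004).astype(int)
    print(n,[(int(k*4),round(float(np.median(z[m][b==k]))*1000,1)) for k in np.unique(b)])
E
python3 tray.py
```

```text
[ 0.4547 -0.1472  0.0407] [0.5195 0.1497 0.4362]
top [(-136, 15.7), (-132, 15.8), (-128, 18.5), (-124, 13.8), (-88, 11.1), (-84, 15.8), (-80, 15.6), (-76, 11.9), (-72, 13.2), (-68, 14.1), (-64, 12.4), (-60, 9.9), (-56, 12.8), (-52, 12.7), (-48, 12.1), (-44, 21.3), (-40, 10.0), (-36, 13.2), (-32, 13.8), (-28, 14.1), (-24, 13.1), (-20, 12.4), (-16, 12.9), (-12, 16.2), (-8, 16.3), (-4, 16.0), (0, 16.7)]
wrist [(-200, 13.2), (-196, 13.1), (-192, 13.0), (-188, 13.1), (-184, 13.0), (-180, 13.2), (-176, 29.3), (-172, 31.9), (-168, 31.1), (-164, 31.9), (-160, 32.4), (-156, 31.1), (-152, 31.9), (-148, 28.7), (-144, 28.6), (-140, 15.7), (-136, 15.4), (-132, 15.2), (-128, 15.6), (-124, 14.8), (-120, 14.5), (-116, 14.3), (-112, 14.7), (-108, 14.0), (-104, 13.7), (-100, 13.4), (-96, 13.8), (-92, 13.1), (-88, 12.7), (-84, 12.6), (-80, 13.1), (-76, 12.0), (-72, 12.0), (-68, 11.7), (-64, 12.3), (-60, 11.3), (-56, 10.9), (-52, 10.8), (-48, 11.8), (-44, 20.8), (-36, 13.0), (-32, 12.8), (-28, 12.8), (-24, 12.8), (-20, 12.7), (-16, 12.8), (-12, 12.7)]
```

>>> play_rows([
  [0, 0.005, 0],
  [0, 0.01, 0],
  [0, 0.015, 0],
  [0, 0.02, 0],
  [0, 0.02, 0],
  [0, 0.02, 0],
  [0, 0.02, 0],
  [0, 0.02, 0],
], spin=[0, 0, 0, 0, 0, 0, 0, 0])

```text
clock: 9.15
tcp_pos: [0.4546, -0.1434, 0.0407]
ee_rot: [[-1.0, -0.027, 0.0], [-0.027, 1.0, 0.0], [-0.0, 0.0, -1.0]]
wrist_force: [0.7, -0.4, 0.5]
grip_width: 0.0003
finger_force: 0.1
```

```bash
python3 tray.py | grep -v top
```

```text
[ 0.4546 -0.1434  0.0407] [ 0.7206 -0.4059  0.5077]
wrist [(-200, 13.0), (-196, 13.2), (-192, 13.1), (-188, 13.2), (-184, 13.0), (-180, 13.0), (-176, 12.9), (-172, 29.6), (-168, 31.8), (-164, 31.3), (-160, 32.4), (-156, 32.0), (-152, 31.2), (-148, 31.4), (-144, 29.4), (-140, 11.2), (-136, 10.5), (-132, 10.5), (-128, 10.5), (-124, 11.3), (-120, 10.5), (-116, 10.5), (-112, 10.5), (-108, 11.2), (-104, 10.5), (-100, 10.4), (-96, 10.4), (-92, 11.2), (-88, 10.6), (-84, 10.4), (-80, 10.4), (-76, 11.2), (-72, 10.3), (-68, 10.4), (-64, 10.4), (-60, 11.0), (-56, 10.4), (-52, 10.3), (-48, 10.3), (-44, 15.2), (-40, 22.9), (-32, 13.0), (-28, 12.8), (-24, 12.9), (-20, 12.8), (-16, 12.8), (-12, 12.8), (-8, 12.5)]
```

>>> play_rows([
  [0, -0.03, 0],
  [0, -0.05, -0.05],
  [0, -0.05, -0.3],
  [0, -0.05, -0.6],
  [0, -0.05, -0.9],
  [0, -0.05, -1],
  [0, -0.05, -1],
  [0, -0.05, -1],
], spin=[0, 0, 0, 0, 0, 0, 0, 0])

```text
clock: 10.25
tcp_pos: [0.4544, -0.1533, 0.2388]
ee_rot: [[-1.0, -0.027, -0.002], [-0.027, 1.0, 0.001], [0.002, 0.001, -1.0]]
wrist_force: [-0.1, 0.1, -0.2]
grip_width: 0.0007
finger_force: 0.0
```

>>> play_rows([
  [0, 0, -0.2],
  [-0.03, 0.1, -0.25],
  [-0.23, 0.3, -0.25],
  [-0.23, 0.38, -0.25],
  [-0.23, 0.38, -0.25],
  [-0.23, 0.38, -0.25],
  [-0.23, 0.38, -0.25],
  [-0.23, 0.38, -0.25],
], spin=[0, 0, 0, 0, 0, 0, 0, 0], jaw=0, force=12)

```text
clock: 11.25
tcp_pos: [0.4985, -0.0767, 0.2907]
ee_rot: [[-1.0, -0.027, 0.0], [-0.027, 1.0, -0.0], [-0.0, -0.0, -1.0]]
wrist_force: [-0.5, -0.5, -0.9]
grip_width: 0.0462
finger_force: 0.0
```

```bash
python3 tray.py | grep -v top; python3 - <<'E'
from h import *
im,d,c=cap("wrist");cv2.imwrite("pics/w4.png",im)
P=cloud(d,c);m=(d>0)&(abs(P[...,1]+.076)<.03)&(P[...,2]>.208)&(P[...,2]<.24)&(P[...,0]>.48)&(P[...,0]<.53);Q=P[m];print(np.percentile(Q,[1,50,99],axis=0) if len(Q) else 0)
E
```

```text
[ 0.4985 -0.0767  0.2907] [-0.5134 -0.4895 -0.856 ]
wrist [(-200, 13.2), (-196, 13.1), (-192, 13.0), (-188, 12.8), (-184, 13.1), (-180, 13.0), (-176, 13.1), (-172, 13.3), (-168, 12.8), (-164, 13.3), (-160, 13.2), (-156, 13.2), (-152, 13.1), (-148, 12.7), (-144, 23.4), (-140, 11.8), (-136, 10.4), (-132, 10.7), (-128, 10.3), (-124, 11.6), (-120, 10.7), (-116, 10.6), (-112, 10.5), (-108, 11.4), (-104, 10.4), (-100, 10.3), (-96, 10.7), (-92, 11.5), (-88, 10.2), (-84, 10.5), (-80, 10.3), (-76, 11.2), (-72, 10.4), (-68, 10.4), (-64, 10.6), (-60, 11.3), (-56, 10.7), (-52, 10.7), (-48, 10.4), (-44, 11.3), (-40, 23.0), (-36, 11.7), (-32, 13.0), (-28, 12.8), (-24, 12.9), (-20, 12.8), (-16, 13.1), (-12, 13.0), (-8, 12.8), (-4, 13.0), (0, 12.8)]
[[ 0.49421772 -0.08574331  0.20884183]
 [ 0.50041898 -0.07680467  0.22921135]
 [ 0.51321366 -0.06840084  0.23133693]]
```

View pics/w4.png

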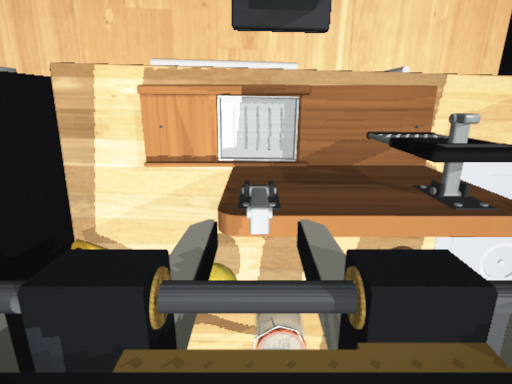

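>>> play_rows([
  [0, 0, 0.15],
  [0, 0, 0.25],
  [0, 0, 0.28],
  [0, 0, 0.28],
  [0, 0, 0.28],
  [0, 0, 0.28],
  [0, 0, 0.28],
  [0, 0, 0.28],
], spin=[0, 0, 0, 0, 0, 0, 0, 0])

```text
clock: 12.4
tcp_pos: [0.4988, -0.0761, 0.2348]
ee_rot: [[-1.0, -0.027, 0.0], [-0.027, 1.0, -0.0], [-0.0, -0.0, -1.0]]
wrist_force: [0.4, 1.1, -0.4]
grip_width: 0.0464
finger_force: 0.0
```

>>> play_rows([
  [0, 0, 0],
  [0, 0, 0],
  [0, 0, 0],
  [0, 0, 0],
  [0, 0, 0],
  [0, 0, 0],
  [0, 0, 0],
  [0, 0, 0],
], spin=[0, 0, 0, 0, 0, 0, 0, 0], jaw=1)

```text
clock: 13.4
tcp_pos: [0.4988, -0.0752, 0.2347]
ee_rot: [[-1.0, -0.028, -0.0], [-0.028, 1.0, 0.002], [0.0, 0.002, -1.0]]
wrist_force: [-1.7, 9.3, 1.8]
grip_width: 0.0177
finger_force: 12.0
```

>>> play_rows([
  [0.07, 0.005, 0.017],
  [0.137, 0.005, 0.048],
  [0.195, 0.005, 0.089],
  [0.243, 0.005, 0.14],
  [0.281, 0.005, 0.2],
  [0.307, 0.005, 0.266],
  [0.32, 0.005, 0.335],
  [0.32, 0.005, 0.395],
], spin=[0, 0, 0, 0, 0, 0, 0, 0])

```text
clock: 14.4
tcp_pos: [0.4343, -0.0767, 0.1551]
ee_rot: [[-1.0, -0.027, 0.0], [-0.027, 1.0, 0.0], [-0.0, 0.0, -1.0]]
wrist_force: [-1.5, 5.2, 18.1]
grip_width: 0.018
finger_force: 12.0
```

>>> play_rows([
  [0, 0, 0],
  [0, 0, 0.005],
  [0, 0, 0.01],
  [0, 0, 0.015],
  [0, 0, 0.02],
  [0, 0, 0.02],
  [0, 0, 0.02],
  [0, 0, 0.02],
], spin=[0, 0, 0, 0, 0, 0, 0, 0])

```text
clock: 15.4
tcp_pos: [0.4347, -0.0768, 0.1527]
ee_rot: [[-1.0, -0.027, 0.001], [-0.027, 1.0, 0.0], [-0.001, 0.0, -1.0]]
wrist_force: [-4.0, 6.0, 15.4]
grip_width: 0.0177
finger_force: 12.0
```

>>> play_rows([
  [0, 0, -0.02],
  [0, 0, -0.02],
  [0, 0, -0.02],
  [0, 0, -0.25],
  [0, 0, -0.5],
  [0, 0, -0.8],
  [0, 0.2, -1],
  [0, 0.4, -1],
], spin=[0, 0, 0, 0, 0, 0, 0, 0], jaw=0)

```text
clock: 16.4
tcp_pos: [0.4329, 0.0037, 0.3546]
ee_rot: [[-1.0, -0.026, 0.004], [-0.026, 1.0, -0.0], [-0.004, -0.0, -1.0]]
wrist_force: [1.0, -0.3, -0.9]
grip_width: 0.0465
finger_force: 0.0
```

```bash
python3 - <<'E'
from h import *
np.set_printoptions(precision=4,suppress=True)
psi=.026;ox,oy=.507,.014
s=state();print(s["tcp_pos"],s["qpos"])
for n in ["top","wrist"]:
    im,d,c=cap(n);P=cloud(d,c)
    if n=="wrist": cv2.imwrite("pics/w5.png",im)
    W=P-[ox,oy,0];R=np.stack([W[...,0]*np.cos(psi)+W[...,1]*np.sin(psi),-W[...,0]*np.sin(psi)+W[...,1]*np.cos(psi),W[...,2]],-1)
    x,y,z=R[...,0],R[...,1],R[...,2];g=d>0
    for yc in (-.09,.09):
        m=g&(abs(y-yc)<.02)&(x>-.1)&(x<0)&(z>.13)&(z<.2)
        if m.sum()<5: continue
        b=np.round(x[m]/.008).astype(int)
        print(n,yc,np.percentile(y[m],[2,50,98]),[(int(k*8),round(float(np.median(z[m][b==k]))*1000,1)) for k in np.unique(b)])
    m=g&(x>-.075)&(x<-.01)&(y<.15)&(y>.03)&(z>.172)&(z<.2)
    if m.sum(): print("bar",np.percentile(R[m],[1,50,99],axis=0))
E
```

```text
[0.4329 0.0037 0.3546] [-0.0503 -0.4261  1.745  -0.0002  1.8186 -1.6472]
top 0.09 [0.0721 0.09   0.1086] [(-72, 159.6), (-64, 152.6), (-56, 155.0), (-48, 186.7), (-40, 189.9), (-32, 154.1), (-24, 154.6), (-16, 154.3), (-8, 155.8), (0, 154.4)]
bar [[-0.0501  0.0661  0.1733]
 [-0.045   0.0975  0.1884]
 [-0.0386  0.1289  0.1943]]
wrist -0.09 [-0.1084 -0.0945 -0.0839] [(-80, 155.0), (-72, 163.5), (-64, 153.1), (-56, 153.1), (-48, 153.2), (-40, 152.9), (-32, 153.1), (-24, 152.9), (-16, 153.0), (-8, 153.1), (0, 174.5)]
wrist 0.09 [0.0722 0.0885 0.1092] [(-80, 154.8), (-72, 162.8), (-64, 152.6), (-56, 153.0), (-48, 184.2), (-40, 187.9), (-24, 152.8), (-16, 152.3), (-8, 152.9), (0, 173.7)]
bar [[-0.0522  0.0441  0.1726]
 [-0.0486  0.0835  0.1872]
 [-0.0408  0.124   0.1899]]
```

View pics/w5.png

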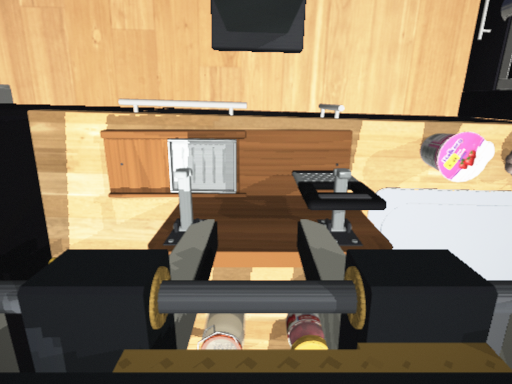

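>>> play_rows([
  [-0.03, 0.1, 0],
  [-0.07, 0.2, 0],
  [-0.1, 0.3, 0],
  [-0.142, 0.4, 0],
  [-0.142, 0.488, 0],
  [-0.142, 0.488, 0],
  [-0.142, 0.488, 0],
  [-0.142, 0.488, 0],
], spin=[0.1, 0.21, 0.32, 0.43, 0.54, 0.65, 0.76, 0.87], jaw=0.35)

```text
clock: 17.5
tcp_pos: [0.4584, 0.1008, 0.351]
ee_rot: [[-0.224, 0.975, -0.001], [0.975, 0.224, -0.001], [-0.0, -0.001, -1.0]]
wrist_force: [0.6, 0.5, 0.1]
grip_width: 0.0302
finger_force: 0.0
```

>>> play_rows([
  [0, 0, 0],
  [0, 0, 0],
  [0, 0, 0],
  [0, 0, 0.2],
  [0, 0, 0.4],
  [0, 0, 0.5],
  [0, 0, 0.5],
  [0, 0, 0.5],
], spin=[0.1, 0.13, 0.13, 0.13, 0.13, 0.13, 0.13, 0.13])

```text
clock: 18.5
tcp_pos: [0.4587, 0.1014, 0.2532]
ee_rot: [[-0.028, 1.0, 0.002], [1.0, 0.028, 0.0], [0.0, 0.002, -1.0]]
wrist_force: [0.2, 0.2, 0.0]
grip_width: 0.0301
finger_force: 0.0
```

```bash
python3 - <<'E'
from h import *
np.set_printoptions(precision=4,suppress=True)
s=state();print(s["tcp_pos"],s["ee_rot"][:,1],s["qpos"])
im,d,c=cap("wrist");P=cloud(d,c)
cv2.imwrite("pics/w6.png",im)
t=s["tcp_pos"];m=(d>0)&(abs(P[...,1]-t[1])<.06)&(abs(P[...,0]-.46)<.03)&(P[...,2]>.174)&(P[...,2]<.197)
if m.sum(): print(np.percentile(P[m],[1,50,99],axis=0))
E
```

```text
[0.4587 0.1014 0.2532] [0.9996 0.0278 0.0017] [ 0.1634 -0.3456  1.8491 -0.0001  1.6364  0.1356]
[[0.4534 0.0623 0.1794]
 [0.4597 0.1058 0.1891]
 [0.4664 0.1424 0.1912]]
```

View pics/w6.png

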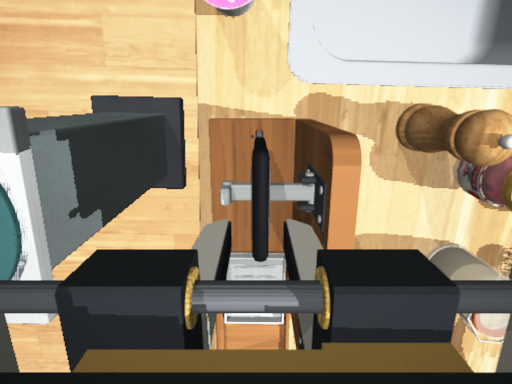

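>>> play_rows([
  [0, 0, 0.1],
  [0, 0, 0.2],
  [0, 0, 0.28],
  [0, 0, 0.3],
  [0, 0, 0.3],
  [0, 0, 0.3],
  [0, 0, 0.3],
  [0, 0, 0.3],
], spin=[0, 0, 0, 0, 0, 0, 0, 0])

```text
clock: 19.55
tcp_pos: [0.4583, 0.1014, 0.1918]
ee_rot: [[-0.027, 1.0, 0.0], [1.0, 0.027, 0.0], [0.0, 0.0, -1.0]]
wrist_force: [0.0, 0.8, -0.6]
grip_width: 0.0305
finger_force: 0.0
```

>>> play_rows([
  [0, 0, 0],
  [0, 0, 0],
  [0, 0, 0],
  [0, 0, 0],
  [0, 0, 0],
  [0, 0, 0],
  [0, 0, 0],
  [0, 0, 0],
], spin=[0, 0, 0, 0, 0, 0, 0, 0], jaw=1, force=30)

```text
clock: 20.55
tcp_pos: [0.4584, 0.1014, 0.1918]
ee_rot: [[-0.027, 1.0, 0.0], [1.0, 0.027, 0.0], [0.0, 0.0, -1.0]]
wrist_force: [1.9, 0.1, 5.5]
grip_width: 0.0118
finger_force: 30.0
```

>>> play_rows([
  [0, 0, -0.03],
  [0, 0, -0.06],
  [0, 0, -0.09],
  [0, 0, -0.105],
  [0, -0.05, -0.105],
  [0, -0.12, -0.105],
  [0, -0.2, -0.105],
  [0, -0.28, -0.105],
], spin=[0, 0, 0, 0, 0, 0, 0, 0])

```text
clock: 21.55
tcp_pos: [0.4009, 0.0998, 0.2124]
ee_rot: [[-0.028, 1.0, -0.0], [1.0, 0.028, -0.0], [-0.0, -0.0, -1.0]]
wrist_force: [0.0, 0.4, -2.2]
grip_width: 0.0117
finger_force: 30.0
```

>>> play_rows([
  [-0.06, 0, 0],
  [-0.18, 0, 0],
  [-0.33, 0, 0],
  [-0.5, 0, 0],
  [-0.67, 0, 0],
  [-0.8, 0, 0],
  [-0.87, 0, 0],
  [-0.89, 0, 0],
], spin=[0, 0, 0, 0, 0, 0, 0, 0])

```text
clock: 22.55
tcp_pos: [0.4071, -0.0786, 0.2125]
ee_rot: [[-0.026, 1.0, -0.0], [1.0, 0.026, 0.0], [0.0, -0.0, -1.0]]
wrist_force: [-0.3, -0.4, -2.3]
grip_width: 0.012
finger_force: 30.0
```

```bash
python3 - <<'E'
from h import *
np.set_printoptions(precision=4,suppress=True)
s=state();print(s["tcp_pos"],s["wrist_force"])
im,d,c=cap("wrist");P=cloud(d,c)
cv2.imwrite("pics/w7.png",im)
E
```

```text
[ 0.4071 -0.0786  0.2125] [-0.3101 -0.3815 -2.3182]
```

View pics/w7.png

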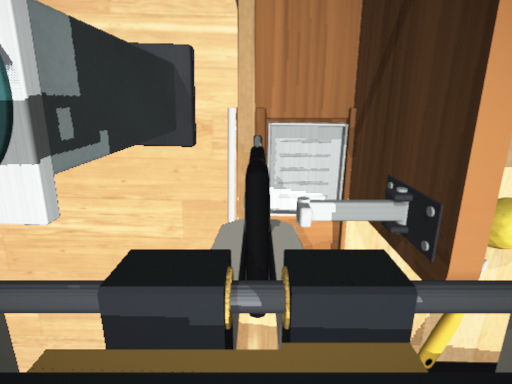

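>>> play_rows([
  [0, 0.05, 0],
  [0, 0.12, 0],
  [0, 0.2, 0],
  [0, 0.27, 0],
  [0, 0.28, 0.02],
  [0, 0.28, 0.05],
  [0, 0.28, 0.08],
  [0, 0.28, 0.102],
], spin=[0, 0, 0, 0, 0, 0, 0, 0])

```text
clock: 23.6
tcp_pos: [0.4628, -0.0765, 0.1918]
ee_rot: [[-0.027, 1.0, -0.0], [1.0, 0.027, 0.0], [0.0, -0.0, -1.0]]
wrist_force: [-0.2, 0.2, 6.5]
grip_width: 0.0116
finger_force: 30.0
```

>>> play_rows([
  [0, 0, 0],
  [0, 0, 0],
  [0, 0, 0],
  [0, 0, 0],
  [0, 0, 0],
  [0, 0, 0],
  [0, 0, 0],
  [0, 0, 0],
], spin=[0, 0, 0, 0, 0, 0, 0, 0])

```text
clock: 24.6
tcp_pos: [0.4632, -0.0765, 0.1923]
ee_rot: [[-0.027, 1.0, -0.0], [1.0, 0.027, 0.0], [0.0, -0.0, -1.0]]
wrist_force: [-0.4, 0.9, -2.7]
grip_width: 0.0116
finger_force: 30.0
```

>>> play_rows([
  [0, 0, 0.002],
  [0, 0, 0.004],
  [0, 0, 0.004],
  [0, 0, 0.004],
  [0, 0, 0.004],
  [0, 0, 0.004],
  [0, 0, 0.004],
  [0, 0, 0.004],
], spin=[0, 0, 0, 0, 0, 0, 0, 0])

```text
clock: 25.6
tcp_pos: [0.4632, -0.0765, 0.1918]
ee_rot: [[-0.027, 1.0, 0.0], [1.0, 0.027, -0.0], [-0.0, 0.0, -1.0]]
wrist_force: [-2.9, 0.3, 6.0]
grip_width: 0.0117
finger_force: 30.0
```

>>> play_rows([
  [0, 0, 0],
  [0, 0, 0],
  [0, 0, 0],
  [0, 0, 0],
  [0, 0, 0],
  [0, 0, -0.1],
  [0, 0, -0.25],
  [0, 0, -0.4],
], spin=[0, 0, 0, 0, 0, 0, 0, 0], jaw=0.4)

```text
clock: 26.6
tcp_pos: [0.4631, -0.0765, 0.2739]
ee_rot: [[-0.027, 1.0, 0.001], [1.0, 0.027, -0.0], [-0.0, 0.001, -1.0]]
wrist_force: [0.0, -0.7, -0.9]
grip_width: 0.028
finger_force: 0.0
```

```bash
python3 - <<'E'
from h import *
np.set_printoptions(precision=4,suppress=True)
psi=.026;ox,oy=.507,.015
s=state();print(s["tcp_pos"],s["wrist_force"],s["clock"])
for n in ["wrist","top"]:
    im,d,c=cap(n);P=cloud(d,c)
    cv2.imwrite(f"pics/{n}8.png",im)
    W=P-[ox,oy,0];R=np.stack([W[...,0]*np.cos(psi)+W[...,1]*np.sin(psi),-W[...,0]*np.sin(psi)+W[...,1]*np.cos(psi),W[...,2]],-1)
    x,y,z=R[...,0],R[...,1],R[...,2];g=d>0
    m=g&(x>-.075)&(x<-.01)&(y>-.14)&(y<-.04)&(z>.172)&(z<.198)
    if m.sum(): print(n,"bar",np.percentile(R[m],[1,50,99],axis=0))
    m=g&(x>-.075)&(x<-.06)&(y<.11)&(y>.07)&(z>.13)&(z<.2)
    if m.sum(): print(n,"store arm",np.percentile(R[m],[1,50,99],axis=0))
    m=g&(x>-.065)&(x<-.01)&(abs(y+.09)<.012)&(z>.13)&(z<.165)
    if m.sum(): print(n,"drip arm",np.percentile(R[m],[1,50,99],axis=0))
E
```

```text
[ 0.4631 -0.0765  0.2739] [ 0.0033 -0.6871 -0.8713] 26.6
wrist bar [[-0.053  -0.1297  0.1779]
 [-0.0467 -0.0856  0.1932]
 [-0.0396 -0.0495  0.1953]]
wrist drip arm [[-0.0643 -0.1009  0.1522]
 [-0.0282 -0.0902  0.1582]
 [-0.0101 -0.0788  0.1628]]
top bar [[-0.0515 -0.0739  0.1739]
 [-0.0458 -0.06    0.1882]
 [-0.0399 -0.0485  0.1943]]
top store arm [[-0.0743  0.0804  0.1494]
 [-0.0691  0.0896  0.155 ]
 [-0.0622  0.0982  0.1682]]
top drip arm [[-0.025  -0.0879  0.1514]
 [-0.0147 -0.0846  0.1523]
 [-0.01   -0.0838  0.1554]]
```

View pics/wrist8.png

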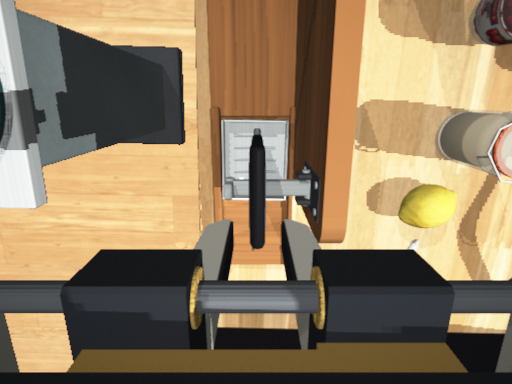

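>>> play_rows([
  [0, 0, -0.2],
  [0.1, 0, -0.25],
  [0.3, -0.05, -0.25],
  [0.5, -0.1, -0.25],
  [0.7, -0.125, -0.25],
  [0.9, -0.125, -0.25],
  [0.9, -0.125, -0.25],
  [0.9, -0.125, -0.25],
], spin=[0, -0.1, -0.21, -0.32, -0.43, -0.54, -0.65, -0.76], jaw=0.2, force=12)

```text
clock: 27.7
tcp_pos: [0.433, 0.1033, 0.3218]
ee_rot: [[-0.942, 0.336, 0.0], [0.336, 0.942, -0.0], [-0.0, -0.0, -1.0]]
wrist_force: [-0.1, -0.2, 0.3]
grip_width: 0.0375
finger_force: 0.0
```

>>> play_rows([
  [0, 0, 0],
  [0, 0, 0],
  [0, 0, 0],
  [0, 0, 0],
  [0, 0, 0],
  [0, 0, 0],
  [0, 0, 0],
  [0, 0, 0],
], spin=[-0.1, -0.2, -0.24, -0.24, -0.24, -0.24, -0.24, -0.24])

```text
clock: 28.7
tcp_pos: [0.4332, 0.1028, 0.3214]
ee_rot: [[-1.0, -0.027, -0.0], [-0.027, 1.0, -0.0], [0.0, -0.0, -1.0]]
wrist_force: [0.4, -0.1, -0.4]
grip_width: 0.0373
finger_force: 0.0
```

```bash
python3 - <<'E'
from h import *
np.set_printoptions(precision=4,suppress=True)
s=state();print(s["tcp_pos"],s["ee_rot"][:,1],s["clock"])
im,d,c=cap("wrist");P=cloud(d,c);x,y,z=np.moveaxis(P,-1,0)
m=(d>0)&(abs(y-.103)<.03)&(abs(x-.435)<.03)&(z>.145)&(z<.175);print(np.percentile(P[m],[1,50,99],axis=0))
m&=z>.158;print(np.percentile(P[m],[1,50,99],axis=0))
E
```

```text
[0.4332 0.1028 0.3214] [-0.0273  0.9996 -0.    ] 28.7
[[0.4286 0.0927 0.1504]
 [0.4443 0.1012 0.1541]
 [0.4647 0.1091 0.1658]]
[[0.4286 0.0948 0.1583]
 [0.4317 0.101  0.1645]
 [0.4361 0.1079 0.166 ]]
```

>>> play_rows([
  [0.01, 0, 0.25],
  [0.01, 0, 0.5],
  [0.01, 0, 0.7],
  [0.01, 0, 0.8],
  [0.01, 0, 0.825],
  [0.01, 0, 0.825],
  [0.01, 0, 0.825],
  [0.01, 0, 0.825],
], spin=[0, 0, 0, 0, 0, 0, 0, 0])

```text
clock: 29.75
tcp_pos: [0.4315, 0.1027, 0.1573]
ee_rot: [[-1.0, -0.027, 0.001], [-0.027, 1.0, 0.0], [-0.001, 0.0, -1.0]]
wrist_force: [-0.3, 0.0, 0.0]
grip_width: 0.0369
finger_force: 0.0
```

>>> play_rows([
  [0, 0, 0],
  [0, 0, 0],
  [0, 0, 0],
  [0, 0, 0],
  [0, 0, 0],
  [0, 0, 0],
  [0, 0, 0],
  [0, 0, 0],
], spin=[0, 0, 0, 0, 0, 0, 0, 0], jaw=1)

```text
clock: 30.75
tcp_pos: [0.4312, 0.1032, 0.1565]
ee_rot: [[-1.0, -0.028, 0.0], [-0.028, 1.0, 0.001], [-0.0, 0.001, -1.0]]
wrist_force: [-0.8, 5.9, 0.6]
grip_width: 0.0178
finger_force: 12.0
```

>>> play_rows([
  [-0.003, 0, -0.074],
  [-0.021, 0, -0.146],
  [-0.052, 0, -0.212],
  [-0.096, 0, -0.271],
  [-0.151, 0, -0.32],
  [-0.214, 0, -0.357],
  [-0.284, 0, -0.381],
  [-0.353, 0, -0.39],
], spin=[0, 0, 0, 0, 0, 0, 0, 0])

```text
clock: 31.75
tcp_pos: [0.502, 0.1051, 0.2346]
ee_rot: [[-1.0, -0.028, -0.001], [-0.028, 1.0, 0.001], [0.001, 0.001, -1.0]]
wrist_force: [-16.5, 4.0, -1.8]
grip_width: 0.0176
finger_force: 12.0
```

>>> play_rows([
  [0, 0, 0],
  [0, 0, 0],
  [0, 0, 0],
  [0, 0, 0],
  [0, 0, -0.05],
  [0, 0, -0.25],
  [0.1, 0, -0.5],
  [0.2, 0, -0.7],
], spin=[0, 0, 0, 0, 0, 0, 0, 0], jaw=0.2)

```text
clock: 32.75
tcp_pos: [0.4611, 0.1034, 0.3771]
ee_rot: [[-1.0, -0.027, 0.001], [-0.027, 1.0, 0.0], [-0.001, 0.0, -1.0]]
wrist_force: [1.2, -0.1, -0.5]
grip_width: 0.0371
finger_force: 0.0
```

>>> play_rows([
  [0, -0.1, 0],
  [0, -0.2, 0],
  [0, -0.3, 0],
  [0, -0.4, 0],
  [0, -0.5, 0],
  [0, -0.5, 0],
  [0, -0.5, 0],
  [0, -0.5, 0],
], spin=[0, 0, 0, 0, 0, 0, 0, 0])

```text
clock: 33.75
tcp_pos: [0.4645, 0.0042, 0.3746]
ee_rot: [[-1.0, -0.028, 0.0], [-0.028, 1.0, 0.0], [-0.0, 0.0, -1.0]]
wrist_force: [-0.2, 0.5, 0.5]
grip_width: 0.0376
finger_force: 0.0
```

```bash
python3 - <<'E'
from h import *
np.set_printoptions(precision=4,suppress=True)
psi=.026;ox,oy=.507,.015
s=state();print(s["tcp_pos"],s["wrist_force"],s["clock"])
for n in ["wrist","top"]:
    im,d,c=cap(n);P=cloud(d,c)
    W=P-[ox,oy,0];R=np.stack([W[...,0]*np.cos(psi)+W[...,1]*np.sin(psi),-W[...,0]*np.sin(psi)+W[...,1]*np.cos(psi),W[...,2]],-1)
    x,y,z=np.moveaxis(R,-1,0);g=d>0
    def e(t,m):
        m=m&g
        if m.sum()>3: print(n,t,m.sum(),np.percentile(R[m],[1,50,99],axis=0).tolist())
    e("store up",(abs(x)<.05)&(abs(y-.09)<.02)&(z>.216)&(z<.25))
    e("bar",(x>-.075)&(x<-.01)&(y>-.14)&(y<-.04)&(z>.172)&(z<.198))
    e("drip arm",(x>-.065)&(x<-.01)&(abs(y+.09)<.009)&(z>.13)&(z<.165))
    e("board front",(abs(x)<.03)&(abs(y)<.06)&(abs(z-.204)<.006))
    e("tray floor",(abs(x+.065)<.015)&(abs(y+.09)<.05)&(z<.03))
E
```

```text
[0.4645 0.0042 0.3746] [-0.2046  0.4954  0.4686] 33.75
wrist store up 374 [[-0.009226844075291863, 0.07870489890630045, 0.21753995976761045], [-0.002591769447379022, 0.08688865812337417, 0.229193539244808], [0.010491121184129938, 0.09631202408283043, 0.23087674438813574]]
wrist bar 1026 [[-0.05436317675237948, -0.13106530709752545, 0.17424142098746337], [-0.04946487588241304, -0.09050519477431636, 0.1884499291936239], [-0.041767353329517934, -0.05078721741095507, 0.19116487350420974]]
wrist drip arm 377 [[-0.06449308855415636, -0.09889212473581939, 0.1475796843774421], [-0.028178014551935502, -0.09099400036472446, 0.15389035493816022], [-0.010593618061986582, -0.08203385856916769, 0.15799709082031618]]
wrist board front 1519 [[-0.0004452206608316489, -0.05770641177136547, 0.19818794231368436], [0.005840306285673564, -0.005051836888457298, 0.20377949931659206], [0.017528305187388245, 0.05892190000317215, 0.20541014694238774]]
wrist tray floor 1013 [[-0.07870263040557851, -0.13898057953979012, 0.007230817220193311], [-0.06596154822526562, -0.08598213509392509, 0.010629633734636434], [-
[... 453 characters left out ...]
05058734282302842, 0.1873097711799569]]
top drip arm 20 [[-0.06350454380456055, -0.09508961347387804, 0.15046652275514188], [-0.058973579726735184, -0.08870448395670141, 0.15399927097040678], [-0.05451247794112192, -0.08330277315152285, 0.15753080998870603]]
top board front 4 [[0.001367718052506605, 0.02019324184490793, 0.20173615962605534], [0.0056749188478545775, 0.020560714650516884, 0.20411210498647525], [0.01022841401435422, 0.020733792637136636, 0.20553384932406862]]
top tray floor 187 [[-0.07888506855967528, -0.13960148592952906, 0.004758954686302212], [-0.06855983797197185, -0.09840289408508619, 0.010883575024879688], [-0.0520794946004813, -0.06446558914442002, 0.018133575454649158]]
```

Store hook is flat on the board (front at -9 mm), the grater hangs on the drip hook, the tray is flat in its recess and the robot is clear.

```bash
python3 -c "
from h import *
print(workorder.job_done())"
```

```text
the job is handed in; nothing more can be done
None
```

I handed the job in at about 34 s, with no verdict returned; the last camera check showed the tray flat in its recess, the grater hanging on the lowered drip hook, and the store hook flat on the board. I viewed 11 pictures, one over the limit of 10.

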